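# Fit a fresh blade to the dermatome and lock it

### The job

Get the dermatome ready: take the blue-backed blade out of the blade case, lay it down in the steel tray to change your grip to its two ends, then lay it into the dermatome's head with its notch over the locating pin, flat on its seat. Then let go of it and work the red lock lever through its Z-shaped gate from the open pocket (red dot) fully into the locked pocket (green dot), so that the keeper fork stays out over the blade. Do not let the blade drop, and leave the green-backed blade and everything else where they are.

Things in the scene. Friction and masses are not known exactly. Their poses are not given: they have to be found in the camera images.
- blade_blue: the blade to fit: plate 32 x 64 mm, 6.5 mm thick, 30 g, blue plastic back, steel cutting edge (front 6 mm, 4 to 5 mm thick) along its -x side. Origin: centre of its underside; x from cutting edge (-16 mm) to back (+16 mm), y along its length (ends +-32 mm), z up. A square notch 11 mm wide, open at the middle of the back, runs in to x = +2 mm
- blade_blue_notch (a point): point in the blue blade's notch, on the underside, at x = +8 mm, y = 0 of the blade; it lies on pin when the blade is seated
- blade_green: spare blade of the same shape with a green back, in the other pocket of the case; stays there
- blade_case: white open case 42 x 149 mm (x, y), loose, 0.5 kg; origin: centre of underside. Two pockets end to end, centres y = +-36 mm, the blue blade in either, blades flat, axes as the case's, undersides 8 mm up. 20 mm high walls 1.5 mm off the blade's ends leave no room for fingers there; beside the middle 44 mm of its long edges there is free room down to 3 mm above the worktop
- tray: steel instrument tray, loose, 0.5 kg, 139 x 194 mm (x, y), rim 24 mm high; flat inner floor 2 mm above the worktop, 116 x 172 mm; origin at the centre of its underside
- forceps: spring forceps 14 x 126 x 10 mm lying in the tray along the tray's y near its +x wall; origin at the centre of the underside, y along the length; stays there
- dermatome: battery dermatome lying head up in a cradle, fixed; origin on the worktop below seat, x from head to handle (ends x = 220 mm), z up. Guard bar before the seat: inner face bevelled from x = -17.5 mm (foot) to -20.5 mm, top 56 mm high. Lock housing behind it: x = 17.8 to 98 mm, y +-27 mm, top 62 mm high. No finger fits beside the long edges of a blade on the seat; its ends are free
- seat (a point): middle of the flat blade seat, 40 mm above the worktop, y +-27 mm long, so the blade overhangs both ends by 5 mm, where fingers have free room down to 12 mm above the worktop. Axes as the dermatome's. A seated blade has its origin here and the same x and y: cutting edge to the guard bar (-x), back to the lock housing (+x); play 1.5 mm each way
- pin (a point): foot of the brass locating pin on the seat, at (8, 0, 40) mm of the dermatome; pin 8 mm across, 10.5 mm high, the top 3 mm tapered. The notch leaves 1.5 mm either side
- lever_knob (a point): middle of the lock lever's red upright grip (17 mm across, 25 mm tall, its foot 6 mm above the housing top): 80.5 mm above the worktop, at x = 66 mm - keeper, y = 12 mm - lock_lever of the dermatome
- keeper (a joint): travel in m (0 to 0.024) of the keeper fork and lever towards the guard bar (dermatome -x). 0, as at the start: fork inside the housing; over 0.018: its two tongues lie over the back of the blade, 1.3 mm above it. A spring (100 N/m) draws it back to 0 unless the lever sits in the locked pocket. A blade not down on the seat blocks it
- lock_lever (a joint): travel in m (0 to 0.024) of the lever along dermatome -y; under 1 N of friction, stays where left. Gate: a Z slot 11 mm wide for the 7 mm stem: open pocket at keeper 0, lock_lever 0 (starts within 4 mm) to 0.012; cross slot at lock_lever 0.012, keeper 0 to 0.024; locked pocket at keeper 0.024, lock_lever 0.012 to 0.024 (fully in: locked)
- peel_pack: sealed syringe pack, 40 x 105 x 10 mm (x, y, z), lying beside the case, about 25 mm off its +x side; leave it alone; origin at the centre of its underside
- red_carton: small white and red carton, 80 x 45 x 26 mm (x, y, z), lying beside the case, about 33 mm off its -x side; leave it alone; origin at the centre of its underside
- canister: steel swab canister, 84 mm across, 111 mm tall, upright; leave it alone; origin at the centre of its underside
- timer: dial timer, 62 x 62 x 36 mm; leave it alone; origin at the centre of its underside
- vial_red: glass vial with red cap, 24 mm across, 50 mm tall, upright; leave it alone; origin at the centre of its underside
- vial_green: glass vial with green cap, 24 mm across, 50 mm tall, upright; leave it alone; origin at the centre of its underside
Not all that is in view belongs to the job. There is more than one size of the blade_blue; the one meant has the size given above.

How it is judged (in metres and radians):
On the way, in this order (a step that is already met when the one before it is completed fails the run):
1. the blue-backed blade lies flat on the tray's floor, let go (x of blade_blue in the frame of tray between -0.058 and 0.058 m and y of blade_blue in the frame of tray between -0.086 and 0.086 m and z of blade_blue in the frame of tray between -0.002 and 0.006 m and angle between blade_blue's own z axis and vertical below 0.1 rad and contact force between the fingers and blade_blue below 0.05 N and linear speed of blade_blue below 0.03 m/s), for 0.2 s.
2. the blade lies on the dermatome's seat with its notch over the pin, let go (horizontal distance between blade_blue_notch and pin below 0.003 m and z of blade_blue in the frame of dermatome between 0.037 and 0.042 m and angle between the y axis of blade_blue and the y axis of dermatome, either way round below 0.09 rad and angle between blade_blue's own z axis and vertical below 0.06 rad and contact force between the fingers and blade_blue below 0.05 N), for 0.2 s.
3. the lock lever stands in the locked pocket and the keeper is over the blade (value of joint keeper above 0.018 m and value of joint lock_lever above 0.0185 m), for 0.2 s.
At the end, for the whole second after the job is handed in: Blue-backed blade released, at rest, flat on the seat (within 2 mm, tilt under 0.06 rad, turned under 0.09 rad), notch point within 3 mm of the pin in plan; lever in the locked pocket (lock_lever over 0.0185 m), keeper out over the blade (over 0.018 m) (all of step 2 and all of step 3 and linear speed of blade_blue below 0.02 m/s and velocity of joint keeper below 0.01 m/s); the robot touches nothing.
It fails at once if the blade is dropped (falls faster than 0.4 m/s untouched, a drop of about 8 mm) (linear speed of blade_blue above 0.4 m/s and contact force between the fingers and blade_blue below 0.01 N).
It fails at once if the green-backed blade is moved by more than 2 cm (distance of blade_green from where it was at the start of the episode above 0.02 m).
It fails at once if the blade case or the tray is shoved by more than 5 cm (distance of any of blade_case, tray from where it was at the start of the episode above 0.05 m).
It fails at once if the forceps, syringe pack, white and red carton, canister, timer or a vial is moved by more than 3 cm, or one of these that stands is tipped (distance of any of forceps, peel_pack, red_carton, canister, timer, vial_red, vial_green from where it was at the start of the episode above 0.03 m or angle between any of vial_red, vial_green, canister's own z axis and vertical above 0.5 rad).
It also fails if it takes over 67 s, if anything falls off the work surface, if the arm or the gripper's body presses on something with over 40 N, if the wrist force passes 120 N, or if a joint passes its speed limit or range.

### The arm

A 6-joint arm with a two-finger parallel gripper is mounted at the origin on a cart in front of the work surface, level with it; the furniture and walls round the work are solid. World frame = base frame: x ahead of the robot, y to its left, z up, the work surface at z = 0. Lengths are in mm, angles in degrees, forces in N, time in s.
With the tool pointing down it reaches from about 300 to 850 mm from the base axis. Payload 4.2 kg.
Tool frame: the origin (TCP) lies at the very end of the fingers, on their centre line; the grasp point (between the pads) lies 19 mm behind it; z points along the fingers, y is the line along which they close (so a half turn about z gives the same grasp; the last joint's range is limited). The gripper opens to 91 mm and grips with 3 to 60 N. Pads are 32 mm wide; open, the fingers measure 118 mm over their backs; the gripper's body (76 mm by 178 mm) begins 60 mm behind the grasp point.
Start: joints at [-67.323, 18.312, 89.639, -0, 72.044, -1.146], TCP at [232.26, -526.021, 213.976] pointing down, gripper open.
Joint ranges: [-177.97, 177.97], [-48.28, 115.42], [12.27, 149.76], [-77.06, 257.06], [2.81, 150.46], [-146.56, 146.56]. Speed limits (degrees/s): [147.25, 147.25, 180, 180, 180, 180].

### API

Orientations are given as [roll, pitch, yaw] about the fixed x, y, z axes, in that order (R = Rz(yaw) Ry(pitch) Rx(roll)).
In Python, from workcell import env, eyes gives the robot as it stands.
- The arm moves only by the tool send_rows, never from a script. Its argument "targets" is text: rows parted by semicolons, each of 7 numbers parted by spaces: the shift along the tool's x, y, z in m, then the turn, a rotation vector about the tool's x, y, z in degrees, then the opening in per cent of the stroke, from 0 (shut) to 100 (fully open). A call has 1 to 12 rows; each row is the pose to reach, as a shift and turn from the pose commanded when the call began, along the tool's axes at that moment; what a row does not reach only later rows make up. A row lasts 1/12 s, in which the tool goes at most 41.7 mm and 7.16 degrees, less where a joint would pass 70% of its speed; a pose out of reach is approached as far as the arm can. A call with a gripper value outside its range is refused whole. The fingers move at their own pace and stop on an object; "grip_force" is the grip in N (left out, the last holds). Time passes only in rows, so rows that repeat a pose let the fingers close. It gives the time, the measured TCP pose, the force, the opening and the grip force at its end, in the units of the state.
- env.state(): the state, without advancing time (a new reading comes with each control period).
- eyes.grab_frame(name): name is "side" or "top" or "wrist"; returns a dict with "image" (480x640x3 uint8, blue, green, red), "fovy" (degrees; the focal length in pixels is half the picture's height over the tangent of half this angle, whatever the lens; pixels are square), "cx", "cy" (the principal point, pixels), "D" ([k1, k2, p1, p2, k3] as OpenCV has them; the pictures are not rectified), "eye" and "attitude" of the camera in the world. Camera axes: x right, y up, looking along -z (the intrinsics and any distortion apply to the point x, -y, -z); pixel columns grow to the right and rows downward; lengths in mm; the calibration is good to about 2 mm. A picture is of the moment at which its call begins. There is no depth.
- env.job_done(): hands the job in; it is judged then, once.
The state is a dict: "time_s": time; "qpos": joint angles; "qvel": joint speeds; "effort": joint torques, N m; "ee_pos": TCP position; "ee_rot": TCP orientation; "force": force on the tool from outside, world axes, zero at the start; "torque": the same for the moment, N m; "gripper_width": finger opening in mm; "gripper_force": force on a finger pad.
Only numpy, scipy, OpenCV 4.12 (cv2) and the standard library are available. Lean on these libraries where they do the work, as an engineer would, in place of code of your own. Each camera call takes 0.05 s, during which the arm holds its last target. There are 200 camera calls.

## Working session

There is one attempt and no reset: what is moved stays moved. The work goes in short steps, Python scripts to look and compute and a tool call to move; the robot and the scene stay as the last step left them, time stands still between calls to the robot, and variables do not carry over. Pictures are saved under pics/ and viewed, at most 12 in all, crops included, and the job is handed in when it is done.

Besides the shell and the picture viewer there is one more tool, called after "Emit:" as name(argument=value, ...) on one line, values as JSON. send_rows: Moves the arm, as the interface text tells. Its arguments: {"type":"object","properties":{"targets":{"type":"string"},"grip_force":{"type":"number"}},"required":["targets"]}

```bash
mkdir -p pics; cat > h.py <<'E'
import numpy as np, cv2
from scipy.spatial.transform import Rotation as Rt
from workcell import env, eyes
def cam(f):
    K=np.eye(3); fl=240/np.tan(np.radians(f["fovy"])/2); K[0,0]=K[1,1]=fl; K[0,2]=f["cx"]; K[1,2]=f["cy"]
    A=np.array(f["attitude"],float)
    R=Rt.from_euler('xyz',A,degrees=True).as_matrix() if A.size==3 else A.reshape(3,3)
    return K,np.array(f["D"],float),R@np.diag([1,-1,-1]),np.array(f["eye"],float)
def ray(f,uv,z):
    K,D,R,e=cam(f); n=cv2.undistortPoints(np.array(uv,float).reshape(-1,1,2),K,D).reshape(-1,2)
    d=np.c_[n,np.ones(len(n))]@R.T
    return e+d*((z-e[2])/d[:,2])[:,None]
def proj(f,P):
    K,D,R,e=cam(f); return cv2.projectPoints((np.array(P,float).reshape(-1,3)-e)@R,np.zeros(3),np.zeros(3),K,D)[0].reshape(-1,2)
E
python3 - <<'E'
from h import *
import pickle
for n in("top","side","wrist"):
    f=eyes.grab_frame(n); cv2.imwrite(f"pics/{n}0.png",f["image"]); pickle.dump(f,open(f"{n}0.pkl","wb"))
    print(n,f["fovy"],f["cx"],f["cy"],f["D"],f["eye"],f["attitude"])
print(env.state())
E
```

```text
top 55.6742884586818 317.5786360578608 238.3521454839701 [-0.06758995  0.          0.          0.          0.        ] [480.49450438  36.69799464 924.66528693] [  1.80690708  -0.76239084 -89.67810657]
side 46.36033433249335 314.6230990940694 239.43955429917284 [-0.09873561  0.          0.          0.          0.        ] [  199.83895366 -1244.66500601   547.62740046] [ 69.8902895    0.51979195 -13.23584465]
wrist 67.28326229998368 319.36089269471853 238.69545411911844 [0.00802945 0.         0.         0.         0.        ] [ 304.02048764 -493.5991592   383.09978663] [-16.3457179    0.1518956  -66.12800608]
{'time_s': 0.15, 'qpos': array([-6.73238807e+01,  1.83431363e+01,  8.96890036e+01,  8.29793198e-04,
        7.20421687e+01, -1.14639829e+00]), 'qvel': array([ 0.04206696, -0.13397257, -0.13148922, -0.00200716, -0.03078007,
       -0.06228735]), 'effort': array([-4.72914835e-04, -4.12772512e+01, -2.32155669e+01,  7.27068214e-02,
        4.33305453e-02, -9.23135258e-05]), 'ee_pos': array([ 232.10739624, -525.67912692,  213.32343694]), 'ee_rot': array([-1.79925722e+02, -2.27557586e-03,  2.38222597e+01]), 'force': array([ 0.87822449, -0.04631469, -0.02404498]), 'torque': array([ 0.01612986, -0.01130729, -0.02472481]), 'gripper_force': 0.0, 'gripper_width': 90.9409476018068}
```

View pics/top0.png

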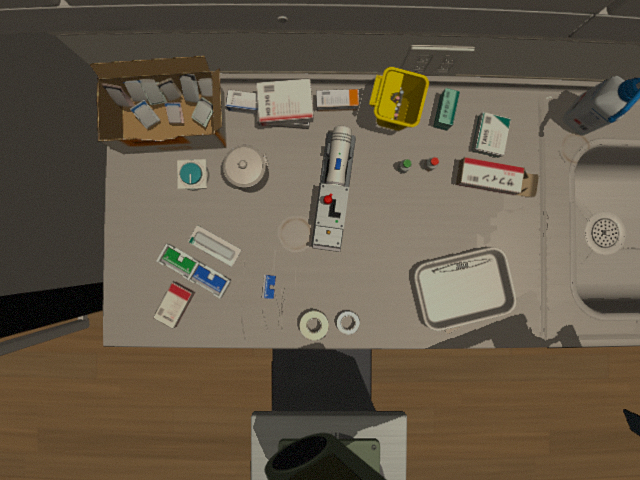

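The top view shows the case at about (195,268), with the green blade at (178,261) and the blue one at (211,278). A smaller decoy blade is at (270,287), the dermatome head at (328,235) with its knob at (327,199), and the tray at (463,288).

```bash
python3 - <<'E'
from h import *
im=cv2.imread("pics/top0.png")
def c(x,y,w,h,s): return cv2.resize(im[y:y+h,x:x+w],None,fx=s,fy=s,interpolation=cv2.INTER_CUBIC)
o=np.zeros((600,800,3),np.uint8)
a=c(150,220,100,80,4); o[:320,:400]=a
b=c(400,240,125,93,3); o[320:599,:375]=b
d=c(295,115,70,143,4); o[:572,420:700]=d
cv2.imwrite("pics/c1.png",o)
E
```

```text
(no output)
```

View pics/c1.png

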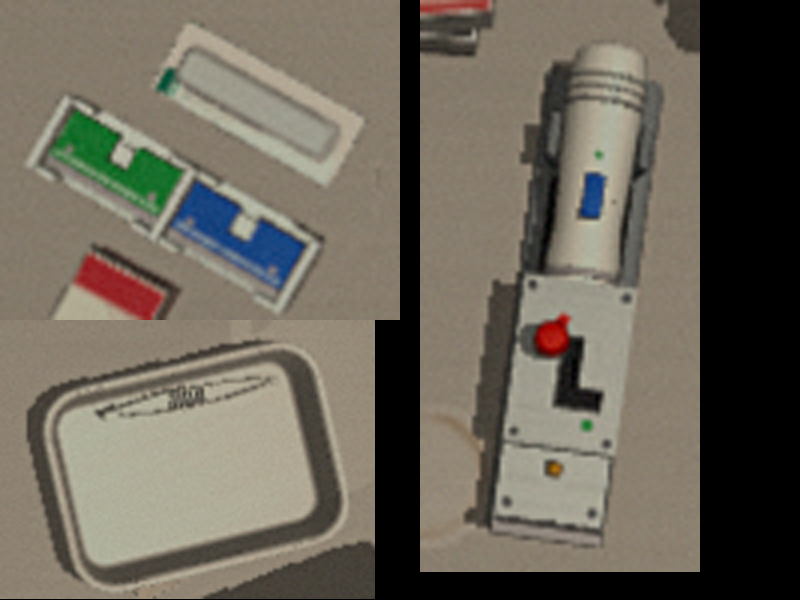

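```bash
python3 - <<'E'
from h import *
import pickle
f=pickle.load(open("top0.pkl","rb"))
def show(n,cr,ox,oy,s,z): 
    p=np.array(cr,float)/s+[ox,oy]; w=ray(f,p,z); print(n,w[:,:2].round(1).tolist())
    return w
w=show("case",[(68,97),(322,238),(282,310),(30,165)],150,220,4,20); print(w.mean(0), np.degrees(np.arctan2(*(w[0]-w[1]+w[3]-w[2])[:2]*[-1,1])))
w=show("trayrim",[(45,375+20),(300,345),(345,530),(85,588)],400,240,3,24);print(w.mean(0))
show("trayfloor",[(60,425),(290,362),(318,505),(95,565)],400,240,3,2)
w=show("pin",[(134,468),],295,115,4,50)
w=show("pinL",[(134,468),],295,115,4,48)
show("housing top",[(103,275),(217,288),(187,455),(78,440)],295,115,4,62)
show("guard",[(72,530),(182,545)],295,115,4,56)
show("knob",[(131,337)],295,115,4,93)
show("gate",[(148,340),(185,400)],295,115,4,62)
show("forceps",[(95,412),(275,380)],400,240,3,10)
# blue blade
hsv=cv2.cvtColor(f["image"],cv2.COLOR_BGR2HSV)
m=cv2.inRange(hsv,(100,120,60),(130,255,255))
n,l,st,c=cv2.connectedComponentsWithStats(m)
for i in range(1,n):
    if st[i,4]>60: print(st[i],c[i],ray(f,c[i],14.5), cv2.minAreaRect(np.argwhere(l==i)[:,::-1].astype(np.float32)))
E
```

```text
case [[495.5, 325.5], [426.3, 197.4], [390.4, 217.0], [461.4, 344.2]]
[443.39761573 271.02367453  20.        ] -28.790212779395493
trayrim [[245.0, -170.3], [276.7, -343.0], [151.3, -375.7], [115.5, -198.5]]
[ 197.09980163 -271.88215462   24.        ]
trayfloor [[218.7, -185.8], [260.1, -345.3], [161.0, -366.3], [122.4, -210.9]]
pin [[520.5, 4.2]]
pinL [[520.6, 4.2]]
housing top [[612.1, 19.9], [606.3, -34.6], [526.3, -20.5], [533.1, 31.4]]
guard [[490.4, 33.9], [483.6, -18.7]]
knob [[578.8, 7.5]]
gate [[581.1, -1.7], [552.5, -19.5]]
forceps [[229.5, -207.7], [249.9, -331.6]]
[609  78  31  45 238] [628.71428571 100.71848739] [[ 806.77581465 -636.80483467   14.5       ]] ((627.723388671875, 101.81454467773438), (14.070591926574707, 52.35729217529297), 31.865978240966797)
[193 266  33  26 275] [209.31636364 277.47636364] [[429.65325581 240.93131699  14.5       ]] ((209.1470489501953, 278.0882568359375), (31.55573844909668, 12.004901885986328), 30.963754653930664)
[265 275  11  23 151] [269.96688742 286.35099338] [[412.78642103 119.3133004   14.5       ]] ((270.0655822753906, 286.2787170410156), (8.14821720123291, 22.271791458129883), 5.194429397583008)
```

```bash
cat >> h.py <<'E'
def rel(p,yaw,s=None):
    s=s or env.state(); R=Rt.from_euler('xyz',s["ee_rot"],degrees=True); T=Rt.from_euler('xyz',[180,0,yaw],degrees=True)
    d=R.inv().apply(np.array(p)-s["ee_pos"])/1000; r=(R.inv()*T).as_rotvec(degrees=True)
    print("rel",d.round(4),r.round(2),"t",s["time_s"])
E
python3 - <<'E'
from h import *
import pickle
f=pickle.load(open("top0.pkl","rb"))
for n,cr,z in(("rim",[(45,95),(300,25),(345,210),(85,268)],24),("floor",[(60,105),(290,42),(318,185),(95,245)],2),("forceps",[(95,92),(275,60)],10)):
    w=ray(f,np.array(cr)/3+[400,240],z); print(n,w.round(1)[:,:2].tolist(),w.mean(0))
rel([426,239.5,124],61)
E
```

```text
rim [[443.8, -169.5], [491.1, -342.8], [367.0, -373.7], [329.1, -196.6]] [ 407.74527011 -270.6349629    24.        ]
floor [[436.1, -184.8], [479.6, -344.9], [381.5, -364.5], [341.0, -209.1]] [ 409.56482331 -275.84297422    2.        ]
forceps [[445.3, -206.8], [467.3, -331.1]] [ 456.33755177 -268.92112477   10.        ]
rel [ 0.4864 -0.6216  0.0901] [-7.000e-02 -3.000e-02 -3.718e+01] t 0.15
```

Emit:
send_rows(targets="0.24 -0.311 0.04 0 0 -18 100;0.24 -0.311 0.04 0 0 -18 100;0.24 -0.311 0.04 0 0 -18 100;0.24 -0.311 0.04 0 0 -18 100;0.24 -0.311 0.04 0 0 -18 100;0.24 -0.311 0.04 0 0 -18 100;0.24 -0.311 0.04 0 0 -18 100;0.24 -0.311 0.04 0 0 -18 100;0.24 -0.311 0.04 0 0 -18 100;0.487 -0.622 0.09 0 0 -37 50;0.487 -0.622 0.09 0 0 -37 50;0.487 -0.622 0.09 0 0 -37 50")

```text
time_s: 1.15
ee_pos: [352.5, -41.8, 160.4]
ee_rot: [180.0, -0.0, 61.1]
force: [0.1, -0.8, 1.0]
gripper_width: 74.2
gripper_force: 0.0
```

Emit:
send_rows(targets="0.27 -0.069 0.036 0 0 0 50;0.27 -0.069 0.036 0 0 0 50;0.27 -0.069 0.036 0 0 0 50;0.27 -0.069 0.036 0 0 0 50;0.27 -0.069 0.036 0 0 0 50;0.27 -0.069 0.036 0 0 0 50;0.27 -0.069 0.036 0 0 0 50;0.27 -0.069 0.036 0 0 0 50;0.27 -0.069 0.036 0 0 0 50;0.27 -0.069 0.036 0 0 0 50")

```text
time_s: 1.98
ee_pos: [423.4, 225.0, 124.1]
ee_rot: [-180.0, 0.1, 60.9]
force: [-0.4, -0.3, 0.5]
gripper_width: 45.8
gripper_force: 0.0
```

```bash
python3 - <<'E'
from h import *
import pickle
f=eyes.grab_frame("wrist"); s=env.state(); pickle.dump((f,s),open("w1.pkl","wb")); print(s["ee_pos"],s["ee_rot"],s["gripper_width"])
cv2.imwrite("pics/w1.png",f["image"])
E
```

```text
[423.48885702 224.58569265 124.3239085 ] [-1.79981409e+02  7.01310202e-02  6.07937758e+01] 45.50644344746445
```

View pics/w1.png

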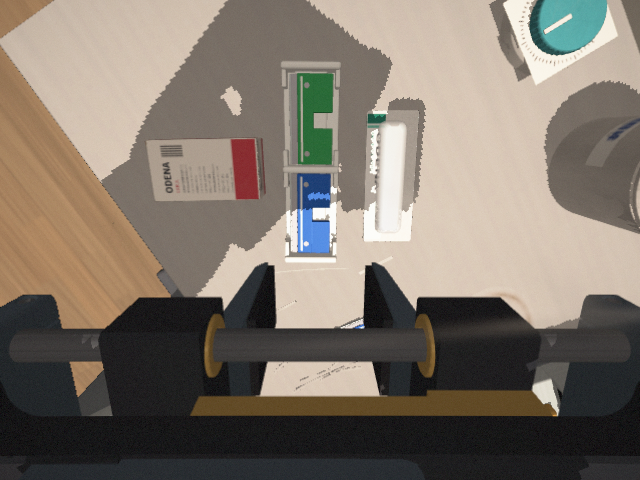

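The wrist view shows the blue blade at about x 297–331, y 173–254, with its notch on the right side (case +x, towards the pack), and clear finger gaps on both sides.

```bash
python3 - <<'E'
from h import *
import pickle
f,s=pickle.load(open("w1.pkl","rb"))
hsv=cv2.cvtColor(f["image"],cv2.COLOR_BGR2HSV)
for lo,hi in(((100,120,60),(130,255,255)),((40,100,40),(80,255,255))):
    m=cv2.inRange(hsv,lo,hi)[60:262,280:345]; ys,xs=np.nonzero(m); print(xs.min()+280,xs.max()+280,ys.min()+60,ys.max()+60)
w=ray(f,[(281,63),(341,63),(338,261),(285,261)],20); print(w.round(1)[:,:2].tolist(),w.mean(0))
d=w[0]-w[3]+w[1]-w[2]; print(np.degrees(np.arctan2(-d[0],d[1])), np.hypot(*d[:2])/2)
w=ray(f,[(297,173),(331,173),(331,254),(297,254)],14.5); print(w.round(1)[:,:2].tolist(),w.mean(0))
d=w[0]-w[3]+w[1]-w[2]; print(np.degrees(np.arctan2(-d[0],d[1])), np.hypot(*d[:2])/2)
R=Rt.from_euler('xyz',s["ee_rot"],degrees=True)
K,D,Rc,e=cam(f); print("cam in tool",R.inv().apply(e-s["ee_pos"]),(R.inv()*Rt.from_matrix(Rc)).as_euler('xyz',degrees=True))
E
```

```text
297 329 174 252
297 332 73 163
[[460.2, 348.1], [496.4, 327.9], [425.8, 201.0], [388.5, 221.7]] [442.71554999 274.68654044  20.        ]
-29.32329408130021 145.30936596218095
[[431.5, 277.4], [454.3, 264.7], [423.0, 207.2], [398.7, 220.7]] [426.8719691 242.5118292  14.5      ]
-29.344257562124472 65.51030369146001
cam in tool [  79.65352601   -1.33693672 -169.60241246] [-1.63398364e+01 -5.91427454e-02  8.98963572e+01]
```

Emit:
send_rows(targets="0.016 -0.006 0.03 0 0 0 50;0.016 -0.006 0.06 0 0 0 50;0.016 -0.006 0.085 0 0 0 50;0.016 -0.006 0.095 0 0 0 50;0.016 -0.006 0.102 0 0 0 50;0.016 -0.006 0.108 0 0 0 50;0.016 -0.006 0.112 0 0 0 50;0.016 -0.006 0.115 0 0 0 50;0.016 -0.006 0.115 0 0 0 50;0.016 -0.006 0.115 0 0 0 50")

```text
time_s: 2.87
ee_pos: [427.1, 242.6, 10.0]
ee_rot: [180.0, -0.1, 60.8]
force: [-0.7, 0.2, -0.1]
gripper_width: 45.6
gripper_force: 0.0
```

Emit:
send_rows(targets="0 0 0 0 0 0 40;0 0 0 0 0 0 34;0 0 0 0 0 0 30;0 0 0 0 0 0 20;0 0 0 0 0 0 20;0 0 0 0 0 0 20", grip_force=15)

```text
time_s: 3.37
ee_pos: [426.8, 242.8, 9.8]
ee_rot: [180.0, -0.0, 60.8]
force: [-0.4, 0.8, 4.8]
gripper_width: 31.8
gripper_force: 15.0
```

Emit:
send_rows(targets="0 0 -0.003 0 0 0 20;0 0 -0.008 0 0 0 20;0 0 -0.018 0 0 0 20;0 0 -0.035 0 0 0 20;0 0 -0.06 0 0 0 20;0 0 -0.085 0 0 0 20;0 0 -0.1 0 0 0 20;0 0 -0.11 0 0 0 20;0 0 -0.11 0 0 0 20", grip_force=20)

```text
time_s: 4.12
ee_pos: [427.8, 243.1, 121.5]
ee_rot: [179.9, -0.2, 60.8]
force: [0.0, 0.6, -1.1]
gripper_width: 31.6
gripper_force: 20.0
```

```bash
python3 - <<'E'
from h import *
import pickle
f=eyes.grab_frame("wrist"); s=env.state(); pickle.dump((f,s),open("w2.pkl","wb")); print(s["ee_pos"],s["ee_rot"],s["gripper_width"],s["gripper_force"],s["force"])
cv2.imwrite("pics/w2.png",f["image"][150:450,120:520])
rel([400,-265,120],105)
E
```

```text
[426.94911861 242.64379647 120.02560642] [ 1.79943391e+02 -7.07176986e-02  6.08281195e+01] 31.32114839019945 19.99950796365738 [-0.60085358  0.08316856 -0.24728537]
rel [-4.564e-01  2.239e-01 -3.000e-04] [  0.08  -0.05 -44.17] t 4.1667
```

View pics/w2.png

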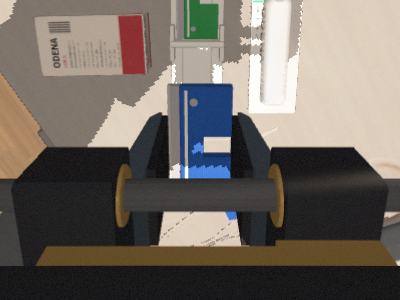

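The blade is held flat between the pads, with steel edge on the left, notch on the right, and its end at about (200,85) in the crop.

Emit:
send_rows(targets="-0.009 0.005 0 0 0 -1 20;-0.028 0.014 0 0 0 -3 20;-0.05 0.025 0 0 0 -5 20;-0.08 0.039 0 0 0 -8 20;-0.112 0.055 0 0 0 -11 20;-0.144 0.071 0 0 0 -14 20;-0.176 0.087 0 0 0 -17 20;-0.208 0.103 0 0 0 -20 20;-0.24 0.119 0 0 0 -23 20;-0.272 0.135 0 0 0 -26 20;-0.304 0.151 0 0 0 -29 20;-0.336 0.167 0 0 0 -32 20")

```text
time_s: 5.17
ee_pos: [407.2, -133.6, 118.1]
ee_rot: [-179.8, -0.1, 93.0]
force: [1.4, 0.3, 0.1]
gripper_width: 31.5
gripper_force: 20.0
```

```bash
python3 - <<'E'
from h import *
rel([401,-275,80],105)
E
```

```text
rel [-0.1409 -0.0134  0.038 ] [ -0.15  -0.08 -12.03] t 5.1667
```

Emit:
send_rows(targets="-0.03 -0.003 0 0 0 -3 20;-0.06 -0.006 0.005 0 0 -6 20;-0.09 -0.009 0.01 0 0 -8 20;-0.113 -0.011 0.018 0 0 -10 20;-0.128 -0.013 0.026 0 0 -11 20;-0.136 -0.0134 0.032 0 0 -12 20;-0.141 -0.0134 0.036 0 0 -12 20;-0.141 -0.0134 0.038 0 0 -12 20;-0.141 -0.0134 0.038 0 0 -12 20")

```text
time_s: 5.92
ee_pos: [401.5, -273.0, 80.3]
ee_rot: [-179.9, -0.1, 104.8]
force: [-0.6, 0.5, -1.4]
gripper_width: 31.6
gripper_force: 20.0
```

```bash
python3 - <<'E'
from h import *
import pickle
f=eyes.grab_frame("wrist"); s=env.state(); pickle.dump((f,s),open("w3.pkl","wb")); print(s["ee_pos"],s["ee_rot"],s["gripper_width"],s["force"])
cv2.imwrite("pics/w3.png",f["image"])
rel([401,-275,4],105)
E
```

```text
[ 401.82686735 -272.91858953   80.86427787] [-1.79940068e+02 -8.50977445e-02  1.04826647e+02] 31.3970884931076 [ 0.25501227 -0.84537215  0.41382541]
rel [-0.0019 -0.0013  0.0769] [-0.06 -0.09 -0.17] t 5.9667
```

View pics/w3.png

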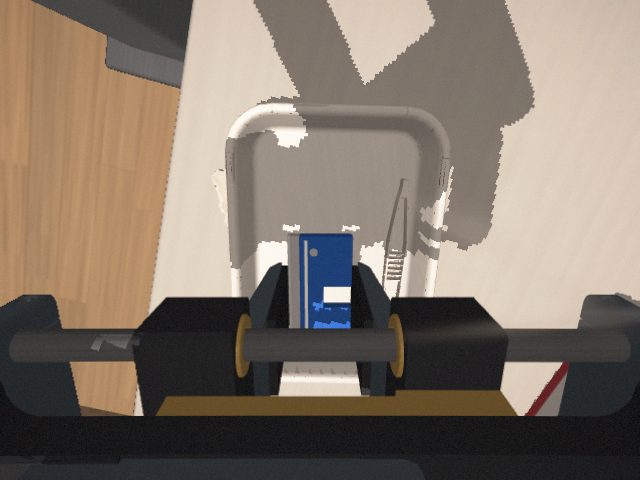

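The tray is square with the tool, the forceps lie at about x 385–405 on its right, and the floor under the blade is free.

Emit:
send_rows(targets="0 0 0.01 0 0 0 20;0 0 0.025 0 0 0 20;0 0 0.04 0 0 0 20;0 0 0.053 0 0 0 20;0 0 0.063 0 0 0 20;0 0 0.069 0 0 0 20;0 0 0.0725 0 0 0 20;0 0 0.0745 0 0 0 20;0 0 0.0755 0 0 0 20;0 0 0.0765 0 0 0 20;0 0 0.0765 0 0 0 20")

```text
time_s: 6.88
ee_pos: [402.5, -273.9, 5.3]
ee_rot: [180.0, 0.0, 104.8]
force: [-0.3, 0.2, -0.4]
gripper_width: 31.4
gripper_force: 20.0
```

Emit:
send_rows(targets="0 0 0.0005 0 0 0 20;0 0 0.001 0 0 0 20;0 0 0.0015 0 0 0 20;0 0 0.002 0 0 0 20;0 0 0.002 0 0 0 20")

```text
time_s: 7.3
ee_pos: [402.4, -273.9, 3.8]
ee_rot: [180.0, 0.0, 104.8]
force: [-1.5, 1.2, 6.8]
gripper_width: 31.5
gripper_force: 20.0
```

Emit:
send_rows(targets="0 0 0 0 0 0 36;0 0 0 0 0 0 38;0 0 0 0 0 0 40;0 0 0 0 0 0 44;0 0 0 0 0 0 46;0 0 0 0 0 0 46;0 0 -0.01 0 0 0 46;0 0 -0.03 0 0 0 46;0 0 -0.06 0 0 0 46;0 0 -0.085 0 0 0 46;0 0 -0.1 0 0 0 46;0 0 -0.1 0 0 0 46")

```text
time_s: 8.3
ee_pos: [404.2, -275.1, 106.2]
ee_rot: [179.7, 0.3, 104.8]
force: [0.3, -0.2, 0.4]
gripper_width: 42.2
gripper_force: 0.0
```

```bash
python3 - <<'E'
from h import *
rel([402.4,-274,104],15)
E
```

```text
rel [ 0.0015 -0.0015  0.0022] [4.700e-01 5.000e-02 8.982e+01] t 8.3
```

Emit:
send_rows(targets="0 -0.004 0 0 0 7 100;0 -0.008 0 0 0 14 100;0 -0.012 0 0 0 21 100;0 -0.016 0 0 0 28 100;0 -0.02 0 0 0 35 100;0 -0.024 0 0 0 42 100;0 -0.028 0 0 0 49 100;0 -0.031 0 0 0 56 100;0 -0.034 0 0 0 63 100;0.001 -0.036 0 0 0 70 100;0.001 -0.037 0 0 0 77 100;0.0015 -0.037 0 0 0 84 100")

```text
time_s: 9.3
ee_pos: [365.3, -281.3, 101.8]
ee_rot: [-179.9, 0.1, 20.5]
force: [0.3, 0.3, 0.6]
gripper_width: 91.0
gripper_force: 0.0
```

Emit:
send_rows(targets="0 0 0 0 0 6 100;0 0 0 0 0 6 100;0 0 0 0 0 6 100")

```text
time_s: 9.55
ee_pos: [365.6, -281.4, 102.1]
ee_rot: [-179.9, 0.1, 15.0]
force: [0.0, -0.2, -0.3]
gripper_width: 91.1
gripper_force: 0.0
```

```bash
python3 - <<'E'
from h import *
import pickle
f=eyes.grab_frame("wrist"); s=env.state(); pickle.dump((f,s),open("w4.pkl","wb")); print(s["ee_pos"],s["ee_rot"],s["gripper_width"],s["force"])
cv2.imwrite("pics/w4.png",cv2.resize(f["image"][60:340,150:500],None,fx=2,fy=2,interpolation=2))
E
```

```text
[ 365.71074132 -281.46634806  102.27748853] [-1.79940296e+02  4.81649081e-02  1.49685049e+01] 91.30762793004817 [0.44017435 0.03561701 0.53644098]
```

View pics/w4.png

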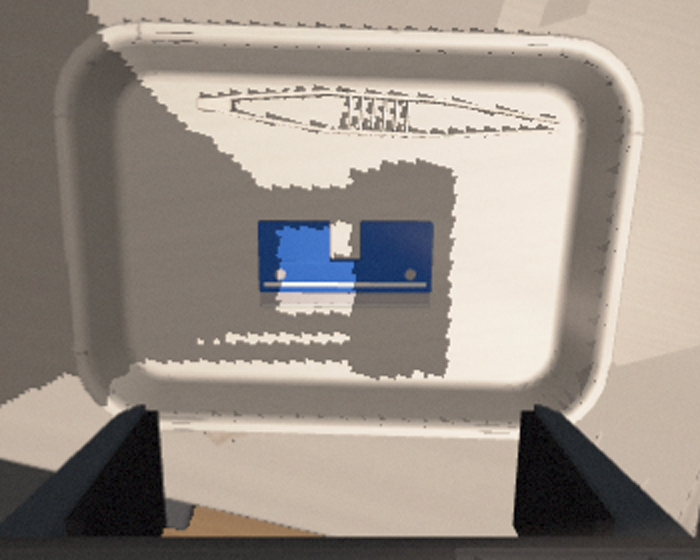

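The blade lies flat in the tray: its back corners are at crop (259,221) and (434,221), the notch is at (345,240), and the forceps are clear beyond.

```bash
python3 - <<'E'
from h import *
import pickle
f,s=pickle.load(open("w4.pkl","rb"))
c=lambda p:np.array(p,float)/2+[150,60]
b=ray(f,c([(259,221),(434,221)]),8.5); n=ray(f,c([(345,221)]),8.5); e=ray(f,c([(259,308),(432,308)]),6.5)
print(b.round(1),n.round(1),e.round(1)); d=b[0]-b[1]; th=np.arctan2(-d[0],d[1]); print(np.degrees(th),np.hypot(*d[:2]))
x=np.array([np.cos(th),np.sin(th)]); 
print("centre",b.mean(0)[:2]-16*x, e.mean(0)[:2]+16*x, n[0,:2]-16*x)
for cx in(b.mean(0)[:2]-16*x,): rel([*cx,60],np.degrees(th),s)
E
```

```text
[[ 408.7 -239.4    8.5]
 [ 425.1 -300.3    8.5]] [[ 416.7 -269.3    8.5]] [[ 377.  -246.6    6.5]
 [ 393.9 -309.4    6.5]]
15.040649458787811 63.078129333814594
centre [ 401.42914391 -273.99439453] [ 400.89157658 -273.86178235] [ 401.29694896 -273.48037189]
rel [0.0365 0.0021 0.0422] [-0.06  0.05 -0.07] t 9.6
```

Emit:
send_rows(targets="0.01 0.002 0.02 0 0 0 100;0.025 0.002 0.045 0 0 0 100;0.0355 0.002 0.065 0 0 0 100;0.0355 0.002 0.08 0 0 0 100;0.0355 0.002 0.09 0 0 0 100;0.0355 0.002 0.095 0 0 0 100;0.0355 0.002 0.0975 0 0 0 100;0.0355 0.002 0.0985 0 0 0 100;0.0355 0.002 0.099 0 0 0 100;0.0355 0.002 0.099 0 0 0 100;0.0355 0.002 0.099 0 0 0 100")

```text
time_s: 10.52
ee_pos: [401.2, -275.0, 4.6]
ee_rot: [179.9, -0.1, 14.8]
force: [0.0, -0.4, -0.1]
gripper_width: 91.2
gripper_force: 0.0
```

```bash
python3 - <<'E'
from h import *
rel([401.2,-274,3.2],15.0)
print(env.state()["ee_pos"])
E
```

```text
rel [ 0.0002 -0.0009  0.0014] [ 0.07 -0.05 -0.17] t 10.5167
[ 401.24645804 -274.96117204    4.61744177]
```

Emit:
send_rows(targets="0 -0.001 0.0005 0 0 0 100;0 -0.001 0.001 0 0 0 90;0 -0.001 0.001 0 0 0 80;0 -0.001 0.001 0 0 0 74;0 -0.001 0.001 0 0 0 70;0 -0.001 0.001 0 0 0 66;0 -0.001 0.001 0 0 0 62;0 -0.001 0.001 0 0 0 60;0 -0.001 0.001 0 0 0 60;0 -0.001 0.001 0 0 0 60", grip_force=15)

```text
time_s: 11.35
ee_pos: [400.7, -273.7, 3.0]
ee_rot: [180.0, -0.0, 14.8]
force: [0.4, -0.1, 0.7]
gripper_width: 63.9
gripper_force: 15.0
```

Emit:
send_rows(targets="0 0 -0.002 0 0 0 60;0 0 -0.006 0 0 0 60;0 0 -0.014 0 0 0 60;0 0 -0.026 0 0 0 60;0 0 -0.045 0 0 0 60;0 0 -0.067 0 0 0 60;0 0 -0.087 0 0 0 60;0 0 -0.1 0 0 0 60;0 0 -0.107 0 0 0 60;0 0 -0.107 0 0 0 60", grip_force=22)

```text
time_s: 12.18
ee_pos: [401.5, -274.3, 111.9]
ee_rot: [179.8, -0.1, 14.8]
force: [0.1, 0.1, -0.2]
gripper_width: 63.4
gripper_force: 22.0
```

```bash
python3 - <<'E'
from h import *
rel([453,13,110],-7.7)
print(env.state()["gripper_width"])
E
```

```text
rel [ 0.1232 -0.2645  0.0014] [ 0.15 -0.18 22.52] t 12.1833
63.406847994696214
```

Emit:
send_rows(targets="0.003 -0.007 0 0 0 0.5 60;0.01 -0.022 0 0 0 2 60;0.022 -0.046 0 0 0 4 60;0.036 -0.075 0 0 0 7 60;0.05 -0.106 0 0 0 9.5 60;0.064 -0.137 0 0 0 12 60;0.078 -0.168 0 0 0 14.5 60;0.092 -0.198 0 0 0 17 60;0.106 -0.226 0 0 0 19.5 60;0.115 -0.247 0 0 0 21.5 60;0.121 -0.26 0 0 0 22.5 60;0.1235 -0.2645 0 0 0 22.5 60")

```text
time_s: 13.18
ee_pos: [451.4, 16.0, 108.8]
ee_rot: [-180.0, 0.2, -7.5]
force: [-0.0, -0.5, -0.4]
gripper_width: 63.2
gripper_force: 22.0
```

Emit:
send_rows(targets="0 0 0 0 0 0 60;0 0 0 0 0 0 60;0 0 0 0 0 0 60")

```text
time_s: 13.43
ee_pos: [451.9, 12.9, 109.6]
ee_rot: [180.0, 0.1, -7.7]
force: [-0.5, 0.1, -0.2]
gripper_width: 63.7
gripper_force: 22.0
```

```bash
python3 - <<'E'
from h import *
import pickle
f=eyes.grab_frame("wrist"); s=env.state(); pickle.dump((f,s),open("w5.pkl","wb")); print(s["ee_pos"],s["ee_rot"],s["gripper_width"],s["force"])
cv2.imwrite("pics/w5.png",cv2.resize(f["image"][40:340,130:530],None,fx=2,fy=2,interpolation=2))
E
```

```text
[451.99499943  12.81317138 109.69730703] [ 1.79976709e+02  4.09299238e-02 -7.74281563e+00] 63.454934901068505 [0.18480417 0.03328725 0.46043545]
```

View pics/w5.png

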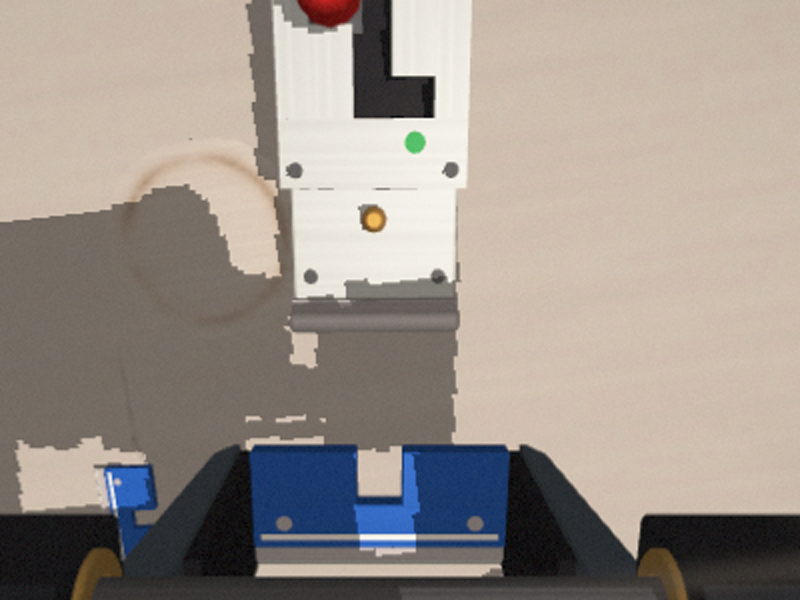

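The picture shows the pin at crop (373,219), the seat edges at x 293/457, the housing front at row 188, and the held blade's back corners at (252,447) and (508,447) with its notch at 358–402.

```bash
python3 - <<'E'
from h import *
import pickle
f,s=pickle.load(open("w5.pkl","rb"))
c=lambda p:np.array(p,float)/2+[130,40]
R=Rt.from_euler('xyz',s["ee_rot"],degrees=True)
def T(p,z): 
    w=ray(f,c(p),z); return w.round(2)[:,:2].tolist(),R.inv().apply(w-s["ee_pos"]).round(2)[:,:2].tolist()
zt=s["ee_pos"][2]-1+6.5
print("back",T([(252,447),(508,447)],zt)); print("notch back",T([(358,447),(402,447),(358,499),(402,499)],zt))
print("pin",T([(373,219)],50.5)); print("seat edges",T([(293,240),(457,240)],40))
print("housing front top",T([(280,188),(467,188)],62)); print("sides",T([(276,80),(280,180),(470,80),(467,180)],62))
print("guard",T([(293,298),(459,298),(293,327),(459,327)],56)); print("green",T([(415,142)],62)); print("knob", T([(329,5)],75))
E
```

```text
back ([[473.65, 40.91], [465.39, -20.53]], [[17.66, -30.76], [17.76, 31.23]])
notch back ([[470.22, 15.47], [468.8, 4.91], [456.66, 17.41], [455.21, 6.61]], [[17.7, -5.09], [17.72, 5.57], [4.0, -5.18], [4.02, 5.71]])
pin ([[520.1, 5.5]], [[68.51, -1.96]])
seat edges ([[516.54, 32.31], [509.43, -20.5]], [[61.38, -28.05], [61.45, 25.24]])
housing front top ([[532.79, 30.82], [525.58, -22.78]], [[77.67, -28.75], [77.75, 25.33]])
sides ([[561.29, 26.96], [534.97, 30.44], [554.1, -26.43], [527.78, -22.99]], [[106.42, -28.76], [79.88, -28.66], [106.5, 25.11], [79.96, 25.25]])
guard ([[500.06, 33.25], [493.2, -17.78], [491.07, 34.77], [484.13, -16.85]], [[44.91, -26.75], [44.99, 24.74], [35.8, -27.04], [35.87, 25.04]])
green ([[540.04, -9.37]], [[90.27, 10.1]])
knob ([[574.9, 9.08]], [[122.31, -12.87]])
```

Emit:
send_rows(targets="0.006 0 0 0 0 0 60;0.016 -0.001 0.002 0 0 0 60;0.028 -0.001 0.01 0 0 0 60;0.04 -0.0015 0.02 0 0 0 60;0.05 -0.002 0.03 0 0 0 60;0.056 -0.002 0.037 0 0 0 60;0.058 -0.002 0.04 0 0 0 60;0.0584 -0.002 0.0415 0 0 0 60;0.0584 -0.002 0.0415 0 0 0 60;0.0584 -0.002 0.0415 0 0 0 60;0.0584 -0.002 0.0415 0 0 0 60")

```text
time_s: 14.4
ee_pos: [510.4, 7.9, 69.0]
ee_rot: [-180.0, -0.0, -7.7]
force: [0.0, 0.2, 0.1]
gripper_width: 63.4
gripper_force: 22.0
```

```bash
python3 - <<'E'
from h import *
import pickle
f=eyes.grab_frame("wrist"); s=env.state(); pickle.dump((f,s),open("w6.pkl","wb")); print(s["ee_pos"],s["ee_rot"],s["gripper_width"],s["force"])
cv2.imwrite("pics/w6.png",cv2.resize(f["image"][150:350,190:450],None,fx=3,fy=3,interpolation=2))
E
```

```text
[510.45783088   7.87539125  69.01241439] [-1.79997801e+02 -4.79388859e-02 -7.67224500e+00] 63.69036936635471 [ 0.0470851  -0.5973292  -0.51752485]
```

View pics/w6.png

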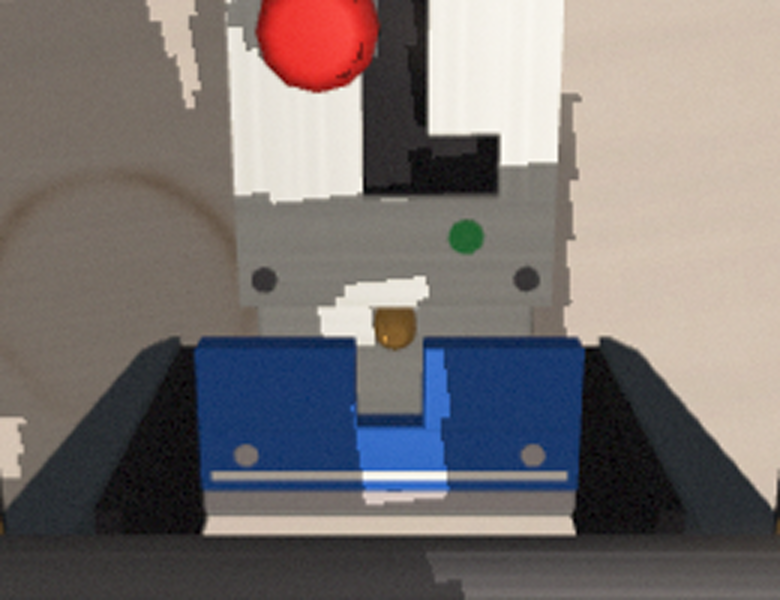

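```bash
python3 - <<'E'
from h import *
import pickle
f,s=pickle.load(open("w6.pkl","rb"))
c=lambda p:np.array(p,float)/3+[190,150]
R=Rt.from_euler('xyz',s["ee_rot"],degrees=True)
def T(p,z): 
    return R.inv().apply(ray(f,c(p),z)-s["ee_pos"]).round(2)[:,:2].tolist()
zt=s["ee_pos"][2]-1+6.5
print("back",T([(197,340),(583,340)],zt)); print("notch",T([(356,345),(424,345),(356,427),(424,427)],zt),"under",T([(358,414),(422,414)],zt-6.5))
print("edge under",T([(205,535)],zt-6.5))
print("pin",T([(395,328),(395,306),(395,348)],50.5)); print("seat edges",T([(259,325),(533,325)],40))
print("housing front top",T([(240,306),(553,306)],62)); print("sides",T([(232,150),(560,150)],62)); print("green",T([(466,237)],62),"screws",T([(264,279),(526,279)],62)); print("gate",T([(363,193),(498,193)],62)); print("knob",T([(318,32)],90))
E
```

```text
back [[17.81, -30.8], [17.88, 31.55]]
notch [[16.97, -5.12], [16.99, 5.88], [2.52, -5.23], [2.54, 6.03]] under [[1.94, -5.08], [1.96, 5.89]]
edge under [[-21.38, -32.39]]
pin [[11.32, 1.33], [15.6, 1.32], [7.39, 1.34]]
seat edges [[8.16, -25.09], [8.22, 28.25]]
housing front top [[19.41, -25.45], [19.48, 28.45]]
sides [[46.56, -25.75], [46.61, 28.42]]
green [[31.75, 13.22]] screws [[24.28, -21.17], [24.33, 23.63]]
gate [[39.33, -4.15], [39.35, 18.4]]
knob [[67.72, -9.41]]
```

The blade's notch centre is at crop x 390 and the pin at (395,328), so it needs about 1 mm more in y and a few tenths in x. I'll lower it part way.

Emit:
send_rows(targets="0.0004 0.001 0 0 0 0 60;0.0004 0.001 0.002 0 0 0 60;0.0004 0.001 0.005 0 0 0 60;0.0004 0.001 0.008 0 0 0 60;0.0004 0.001 0.011 0 0 0 60;0.0004 0.001 0.0135 0 0 0 60;0.0004 0.001 0.015 0 0 0 60;0.0004 0.001 0.016 0 0 0 60;0.0004 0.001 0.016 0 0 0 60")

```text
time_s: 15.2
ee_pos: [510.6, 6.8, 52.2]
ee_rot: [180.0, 0.0, -7.7]
force: [0.4, -0.2, 0.2]
gripper_width: 63.4
gripper_force: 22.0
```

```bash
python3 - <<'E'
from h import *
import pickle
f=eyes.grab_frame("wrist"); s=env.state(); pickle.dump((f,s),open("w7.pkl","wb")); print(s["ee_pos"],s["ee_rot"],s["gripper_width"],s["force"])
cv2.imwrite("pics/w7.png",cv2.resize(f["image"][220:340,220:420],None,fx=4,fy=4,interpolation=2))
E
```

```text
[510.74175542   6.80502867  52.33735315] [ 1.79994385e+02  1.29241935e-02 -7.67783111e+00] 63.74934038830367 [ 0.60425916 -0.3379055  -0.31265131]
```

View pics/w7.png

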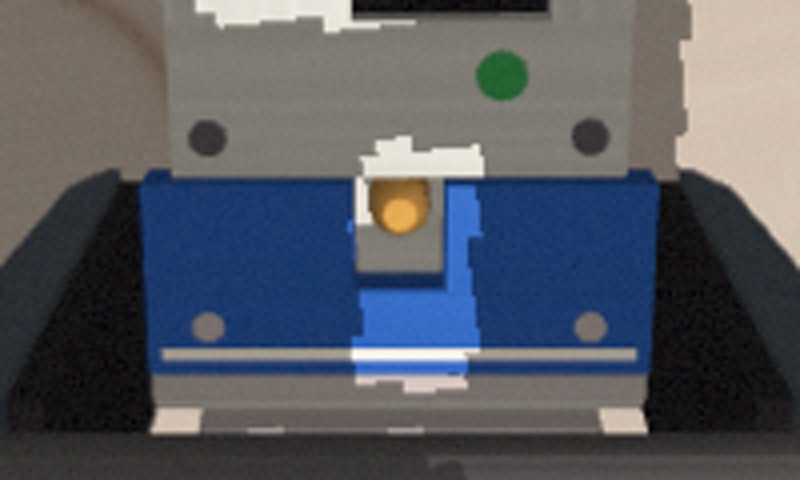

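```bash
python3 - <<'E'
from h import *
import pickle
f,s=pickle.load(open("w7.pkl","rb"))
c=lambda p:np.array(p,float)/4+[220,220]
R=Rt.from_euler('xyz',s["ee_rot"],degrees=True)
def T(p,z): 
    return R.inv().apply(ray(f,c(p),z)-s["ee_pos"]).round(2)[:,:2].tolist()
u=s["ee_pos"][2]-1
print("notch under",T([(357,271),(443,271)],u),"top",T([(356,287),(444,287)],u+6.5)); print("screwtops",T([(208,327),(590,327)],u+6.5))
print("pin",T([(400,216),(400,200),(400,232)],50.5),"body rim",T([(400,238)],47.5)); print("housing",T([(172,178),(630,178)],62),"screws",T([(207,137),(591,137)],62))
print("edge", T([(152,405),(647,405)],u+4.5))
E
```

```text
notch under [[2.09, -5.12], [2.1, 5.93]] top [[2.85, -5.06], [2.86, 5.85]]
screwtops [[-2.62, -23.6], [-2.56, 24.16]]
pin [[9.34, 0.39], [11.52, 0.39], [7.14, 0.4]] body rim [[5.05, 0.4]]
housing [[18.77, -26.56], [18.84, 27.53]] screws [[23.89, -22.24], [23.94, 22.73]]
edge [[-14.64, -31.49], [-14.55, 32.2]]
```

Emit:
send_rows(targets="0.0005 0 0.001 0 0 0 60;0.0005 0 0.002 0 0 0 60;0.0005 0 0.003 0 0 0 60;0.0005 0 0.004 0 0 0 60;0.0005 0 0.005 0 0 0 60;0.0005 0 0.006 0 0 0 60;0.0005 0 0.0065 0 0 0 60")

```text
time_s: 15.83
ee_pos: [511.2, 6.7, 45.8]
ee_rot: [180.0, 0.0, -7.7]
force: [-0.5, 0.0, 0.4]
gripper_width: 63.2
gripper_force: 22.0
```

No contact, and it is already past the pin top. Continuing down.

Emit:
send_rows(targets="0 0 0.001 0 0 0 60;0 0 0.002 0 0 0 60;0 0 0.003 0 0 0 60;0 0 0.0037 0 0 0 60;0 0 0.0043 0 0 0 60;0 0 0.0043 0 0 0 60")

```text
time_s: 16.33
ee_pos: [511.2, 6.7, 41.5]
ee_rot: [180.0, 0.0, -7.7]
force: [0.4, 0.6, -0.6]
gripper_width: 63.7
gripper_force: 22.0
```

Emit:
send_rows(targets="0 0 0.0004 0 0 0 60;0 0 0.0008 0 0 0 60;0 0 0.0012 0 0 0 60;0 0 0.0012 0 0 0 60")

```text
time_s: 16.67
ee_pos: [511.4, 6.7, 41.0]
ee_rot: [180.0, -0.0, -7.7]
force: [-1.6, 0.5, 4.1]
gripper_width: 63.6
gripper_force: 22.0
```

Emit:
send_rows(targets="0 0 0 0 0 0 72;0 0 0 0 0 0 74;0 0 0 0 0 0 78;0 0 0 0 0 0 84;0 0 0 0 0 0 88;0 0 0 0 0 0 88;0 0 -0.005 0 0 0 88;0 0 -0.015 0 0 0 88;0 0 -0.03 0 0 0 88;0 0 -0.05 0 0 0 88;0 0 -0.07 0 0 0 88;0 0 -0.085 0 0 0 88")

```text
time_s: 17.67
ee_pos: [512.0, 6.7, 128.1]
ee_rot: [-180.0, -0.2, -7.7]
force: [-0.2, -0.1, -0.4]
gripper_width: 80.4
gripper_force: 0.0
```

```bash
python3 - <<'E'
from h import *
import pickle
f=eyes.grab_frame("wrist"); s=env.state(); pickle.dump((f,s),open("w8.pkl","wb")); print(s["ee_pos"],s["ee_rot"],s["gripper_width"],s["force"])
cv2.imwrite("pics/w8.png",f["image"][:400,100:540])
E
```

```text
[513.85701349   6.69539371 130.59764944] [-179.94561581   -0.47173431   -7.67856357] 80.38789362634839 [ 1.49992172 -0.49381151  1.9602439 ]
```

View pics/w8.png

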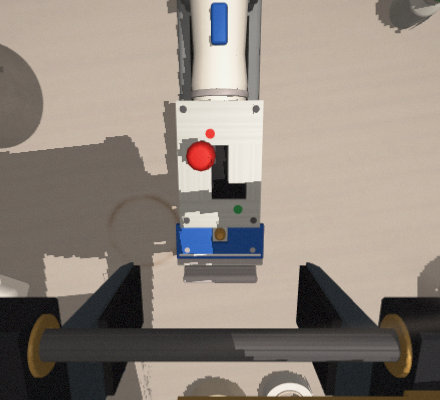

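The blade sits flat in the head with the pin in its notch, and the red knob is still at the open pocket, at crop (200,155).

```bash
python3 - <<'E'
from h import *
import pickle
f,s=pickle.load(open("w8.pkl","rb"))
R=Rt.from_euler('xyz',s["ee_rot"],degrees=True)
o=[100,0]
for n,p,z in(("knob",(201,156),90),("pin",(220,234),50.5),("housing",(177.5,224.5),62),("housing",(264,224.5),62),("blade",(178,223),46.5),("blade",(264.5,223),46.5)): w=ray(f,np.array([p])+o,z)[0];print(n,w.round(1))
rel([579.2,8,110],-7.7); print(env.state()["ee_pos"])
E
```

```text
knob [579.    8.2  90. ]
pin [521.5   5.   50.5]
housing [535.   32.2  62. ]
housing [527.3 -25.6  62. ]
blade [532.5  34.   46.5]
blade [524.3 -27.5  46.5]
rel [ 0.0644 -0.01    0.0211] [-0.05 -0.47  0.02] t 17.7167
[513.85701349   6.69539371 130.59764944]
```

Emit:
send_rows(targets="0.01 -0.001 0 0 0 0 60;0.03 -0.004 0 0 0 0 50;0.05 -0.008 0 0 0 0 45;0.062 -0.0095 0 0 0 0 45;0.066 -0.0103 0 0 0 0 45;0.0668 -0.0103 0.005 0 0 0 45;0.0668 -0.0103 0.01 0 0 0 45;0.0668 -0.0103 0.015 0 0 0 45;0.0668 -0.0103 0.015 0 0 0 45;0.0668 -0.0103 0.015 0 0 0 45")

```text
time_s: 18.55
ee_pos: [577.8, 8.0, 109.9]
ee_rot: [180.0, 0.1, -7.7]
force: [-0.5, -0.1, -0.6]
gripper_width: 40.8
gripper_force: 0.0
```

```bash
python3 - <<'E'
from h import *
rel([579.1,8.1,72.5],-7.7); s=env.state(); print(s["ee_pos"],s["gripper_width"])
E
```

```text
rel [ 0.0013 -0.0003  0.0374] [0.02 0.1  0.02] t 18.55
[577.82942891   7.99039554 109.89115636] 40.7805257045144
```

Emit:
send_rows(targets="0.001 0 0.008 0 0 0 45;0.001 0 0.018 0 0 0 45;0.001 0 0.027 0 0 0 45;0.001 0 0.033 0 0 0 45;0.001 0 0.036 0 0 0 45;0.001 0 0.037 0 0 0 45;0.001 0 0.037 0 0 0 45;0.001 0 0.037 0 0 0 30;0.001 0 0.037 0 0 0 20;0.001 0 0.037 0 0 0 12;0.001 0 0.037 0 0 0 12;0.001 0 0.037 0 0 0 12", grip_force=20)

```text
time_s: 19.55
ee_pos: [580.1, 7.9, 73.8]
ee_rot: [-180.0, -0.0, -7.7]
force: [-0.4, 0.2, 1.6]
gripper_width: 16.0
gripper_force: 20.0
```

Emit:
send_rows(targets="0 0.0015 0 0 0 0 12;0 0.003 0 0 0 0 12;0 0.005 0 0 0 0 12;0 0.007 0 0 0 0 12;0 0.009 0 0 0 0 12;0 0.0105 0 0 0 0 12;0 0.0107 0 0 0 0 12;0 0.0107 0 0 0 0 12")

```text
time_s: 20.22
ee_pos: [578.7, -3.1, 73.7]
ee_rot: [180.0, -0.0, -7.7]
force: [-0.0, -1.4, 3.5]
gripper_width: 15.8
gripper_force: 20.0
```

Emit:
send_rows(targets="-0.002 0 0 0 0 0 12;-0.004 0 0 0 0 0 12;-0.007 0 0 0 0 0 12;-0.01 0 0 0 0 0 12;-0.012 0 0 0 0 0 12;-0.012 0 0 0 0 0 12", grip_force=25)

```text
time_s: 20.72
ee_pos: [566.1, -1.1, 73.7]
ee_rot: [180.0, -0.0, -7.7]
force: [1.6, -0.5, 4.2]
gripper_width: 16.1
gripper_force: 25.0
```

Emit:
send_rows(targets="-0.003 0 0 0 0 0 12;-0.006 0 0 0 0 0 12;-0.009 0 0 0 0 0 12;-0.011 0 0 0 0 0 12;-0.012 0 0 0 0 0 12;-0.012 0 0 0 0 0 12;-0.012 0 0 0 0 0 12")

```text
time_s: 21.3
ee_pos: [554.8, 0.5, 73.7]
ee_rot: [-180.0, -0.0, -7.7]
force: [1.9, -0.4, 5.7]
gripper_width: 15.9
gripper_force: 25.0
```

Emit:
send_rows(targets="0 0.002 0 0 0 0 12;0 0.004 0 0 0 0 12;0 0.006 0 0 0 0 12;0 0.008 0 0 0 0 12;0 0.01 0 0 0 0 12;0 0.0115 0 0 0 0 12;0 0.012 0 0 0 0 12;0 0.012 0 0 0 0 12")

```text
time_s: 21.97
ee_pos: [553.3, -11.0, 73.7]
ee_rot: [-179.9, -0.0, -7.7]
force: [3.0, 1.2, 5.2]
gripper_width: 15.7
gripper_force: 25.0
```

Emit:
send_rows(targets="0 0.0005 0 0 0 0 12;0 0.0005 0 0 0 0 22;0 0.0005 0 0 0 0 28;0 0.0005 0 0 0 0 36;0 0.0005 0 0 0 0 45;0 0.0005 0 0 0 0 45;0 0.0005 -0.005 0 0 0 45;0 0.0005 -0.015 0 0 0 45;0 0.0005 -0.03 0 0 0 45;0 0.0005 -0.05 0 0 0 45;0 0.0005 -0.07 0 0 0 45;0 0.0005 -0.08 0 0 0 45")

```text
time_s: 22.97
ee_pos: [554.4, -12.0, 156.8]
ee_rot: [-180.0, -0.3, -7.7]
force: [-0.5, 0.7, 0.2]
gripper_width: 40.9
gripper_force: 0.0
```

Emit:
send_rows(targets="-0.02 0 -0.005 0 0 0 45;-0.04 0 -0.005 0 0 0 45;-0.045 0 -0.005 0 0 0 45;-0.045 0 -0.005 0 0 0 45;-0.045 0 -0.005 0 0 0 45")

```text
time_s: 23.38
ee_pos: [509.1, -6.0, 158.8]
ee_rot: [180.0, -0.1, -7.7]
force: [0.7, -0.5, -0.5]
gripper_width: 41.2
gripper_force: 0.0
```

```bash
python3 - <<'E'
from h import *
f=eyes.grab_frame("wrist"); s=env.state(); print(s["ee_pos"],s["ee_rot"],s["force"])
cv2.imwrite("pics/w9.png",cv2.resize(f["image"][60:340,170:470],None,fx=2,fy=2,interpolation=2))
R=f; P=[512.4,6.2,0]
x=np.array([.991,-.134,0]);y=np.array([.134,.991,0])
print("expected knob crop px at locked",((proj(f,np.array(P)+42*x-12*y+[0,0,90])-[170,60])*2))
E
```

```text
[509.40312463  -5.98176492 158.61354043] [ 1.79999702e+02 -7.45769778e-02 -7.67523951e+00] [-0.91834795 -0.01189157  0.29189776]
expected knob crop px at locked [[297.47231773 255.65714187]]
```

View pics/w9.png

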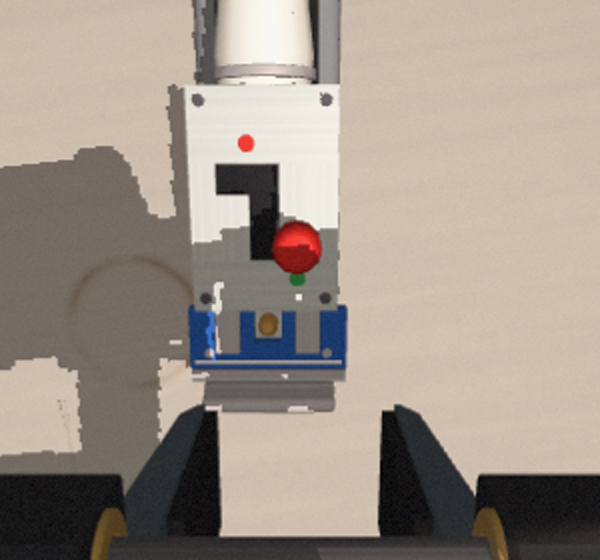

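The knob stands in the locked pocket at (297,247), as expected, and the two fork tongues lie over the blade at (228,330) and (307,330). The blade is flat with the pin in its notch, and the robot is clear.

```bash
python3 -c "
from workcell import env
print(env.job_done())"
```

```text
the job is handed in; nothing more can be done
None
```

The blue-backed blade is seated over the pin in the dermatome's head, the lever is in the locked pocket with the keeper fork over the blade, and the job is handed in; no verdict came back.

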